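# Load the swing-out specimen tube holder

## Robot

A 6-joint arm with a two-finger parallel gripper is mounted at the origin on the work surface. World frame = base frame: x ahead of the robot, y to its left, z up, the work surface at z = 0. Lengths are in m, angles in rad, forces in N, time in s.
With the tool pointing down it reaches from about 0.275 to 0.825 m from the base axis. Payload 4.9 kg.
Tool frame: the origin (TCP) lies between the finger pads; the fingertips stand 25 mm ahead of it and the grasp point (between the pads) lies 6 mm ahead of it; z points along the fingers, y is the line along which they close (so a half turn about z gives the same grasp; the last joint's range is limited). The gripper opens to 85 mm and grips with 20 to 120 N. Pads are 22 mm wide; open, the fingers measure 114 mm over their backs; the gripper's body (76 mm by 85 mm) begins 54 mm behind the grasp point. The pads swing forward as they close: fully open they stand 13 mm farther back than shut.
Start: joints at [0.994, 0.326, -0.193, 1.052, 0, 1.437], TCP at [0.236, 0.497, 0.256] pointing down, gripper open.
Joint ranges: [-2.65, 2.65], [-0.97, 1.79], [-1.3, 1.35], [-1.93, 2.1], [-1.47, 1.37], [-3.14, 3.14]. Speed limits (rad/s): [2.57, 2.57, 3.14, 3.14, 3.14, 3.14].

## Interface

Orientations are given as [roll, pitch, yaw] about the fixed x, y, z axes, in that order (R = Rz(yaw) Ry(pitch) Rx(roll)).
In Python, from station import bot gives the robot as it stands. The module is installed in compiled form; this text tells all that it offers. Calls block until the motion is done:
- bot.reach(position, orientation): joint-space move of the TCP to a pose.
- bot.move_straight(position, rot=None, max_speed=0.15, force_limit=None): straight line of the TCP; rot=None keeps the orientation; max_speed is the mean speed in m/s. With force_limit (N) it stops when the force on the tool has changed by that much, and returns True; else False.
- bot.goto_joints(angles): joint-space move.
- bot.ungrasp() and bot.close_gripper(): open the fingers fully, or close them until they stop; the grip force is fixed at half the most.
- bot.sleep(seconds).
- bot.solve_ik(position, orientation): joint angles nearest the present ones, or None.
- bot.read_camera(name): name is "side" or "top" or "wrist"; returns a dict with "color" (384x512x3 uint8, red, green, blue), "fx", "fy", "cx", "cy" (pixels), "k1" (the pictures are not rectified: a ray, as slopes to the right and down, at radius r is drawn at 1 + k1 r^2 times it, then the intrinsics apply), "eye" and "attitude" of the camera in the world. Camera axes: x right, y down, z forward; pixel columns grow to the right and rows downward; lengths in m; the calibration is good to about 2 mm. A picture is of the moment at which its call begins. There is no depth.
A pose or a line that the arm cannot do raises bot.IKError and nothing moves.
- bot.hand_in(): hands the job in; it is judged then, once.
Readings, each from a call of its own:
- bot.get_t(): time.
- bot.get_q(): joint angles.
- bot.get_qd(): joint speeds.
- bot.get_effort(): joint torques, N m.
- bot.get_tcp_pos(): TCP position.
- bot.get_tcp_rot(): TCP orientation.
- bot.get_ft_force(): force on the tool from outside, world axes, zero at the start.
- bot.get_wrist_torque(): the same for the moment, N m.
- bot.get_opening(): finger opening in m.
- bot.get_grip_force(): force on a finger pad.
Only numpy, scipy, OpenCV 4.12 (cv2) and the standard library are available. Lean on these libraries where they do the work, as an engineer would, in place of code of your own. Each camera call takes 0.05 s, during which the arm holds its last target. There are 200 camera calls.

## Task

Swing the tube holder's arm out from under its fixed dust cap, all the way to its end stop. Then take the longer of the two stoppered specimen tubes from the sloped wooden rack and stand it upright, stopper up, in the holder's cup: lower it to the cup's floor before letting go rather than dropping it in, and leave the arm fully out. Leave the shorter tube in the rack and do not disturb the other things on the bench.

Things in the scene. Friction and masses are not known exactly. Their poses are not given: they have to be found in the camera images.
- stand: Fixed stand. Origin at bench level on the vertical hinge axis, z up. Base plate 120 x 120 x 10 mm, steel post 22 mm thick, top at 101 mm (highest point of the stand). A fixed bar along its +y at height 89 to 95 mm carries a round black dust cap, 58 mm in diameter, underside at 84 mm, centred 110 mm from the axis, over the folded cup.
- holder (a joint): Angle (rad) of the aluminium swing arm about the stand's hinge axis; grows counter-clockwise seen from above. 0: folded, arm along the stand's +y, cup under the dust cap. 1.6: fully out at the end stop, arm about along the stand's -x. Stiff: it stays where it is left; about 2 N at the handle moves it.
- handle_top (a point): Centre of the top of the swing arm's handle: an upright round steel pin 14 mm in diameter, 165 mm from the hinge axis, reaching from the arm (22 mm above the bench) up to 136 mm above the bench; 55 mm beyond the cup's axis. Moves with the arm.
- cup_floor (a point): Centre of the inner floor of the cup on the swing arm, 20 mm above the bench, 110 mm from the hinge axis; moves with the arm, z up. Round aluminium cup, 30 mm inner diameter, a little flared at the rim, wall 3.5 mm; rim 54 mm above this floor (74 mm above the bench).
- rack: Fixed wooden rack, base 120 x 160 x 8 mm, origin at bench level. Two U-shaped channels, open on the upper side, lean 35 deg from vertical towards the rack's -x (the robot) going up. Channel floors at x = +45, y = +50 or -50, z = 24 mm in its frame; channels 70 mm long, 25 mm wide inside, 33 mm outside. One tube in each, either way round.
- tube_long: The longer tube: white plastic, round, 22 mm in diameter, 160 mm long overall, the top 18 mm a flush grey stopper; about 60 g. Origin at the centre of its flat bottom, z along the tube towards the stopper. At the start it leans 35 deg in one of the rack's channels, its upper 90 mm free.
- tube_short: The shorter tube, alike but 110 mm long overall; in the other channel. Origin at the centre of its bottom, z along the tube to the stopper. Stays there.
- jar: Bystander: amber glass jar with black lid, 60 mm in diameter, 90 mm high. Origin at the centre of its underside.
- slide_box: Bystander: flat black plastic box 80 x 55 x 30 mm. Origin at the centre of its underside.
Not all that is in view belongs to the job. Leave any purple or yellow look-alike of the tube_long alone.

How it is judged:
On the way, in this order (a step that is already met when the one before it is completed fails the run):
1. the holder's arm is swung fully out to its end stop (value of joint holder above 1.52 rad), for 0.2 s.
2. the longer tube, still held, is lowered upright into the cup to its floor (z of tube_long in the frame of cup_floor below 0.015 m and horizontal distance between tube_long and cup_floor below 0.01 m and angle between tube_long's own z axis and vertical below 0.2 rad and contact force between the fingers and tube_long above 0.5 N and value of joint holder above 1.52 rad), for 0.05 s.
At the end, for the whole second after the job is handed in: The arm is within 0.08 rad of its end stop; the longer tube stands in the cup stopper up, its bottom less than 6 mm above the cup's floor, within 10 mm of its centre, tilted less than 0.2 rad (11 deg), released and at rest; the shorter tube is within 20 mm of where it was (value of joint holder above 1.52 rad and z of tube_long in the frame of cup_floor below 0.006 m and horizontal distance between tube_long and cup_floor below 0.01 m and angle between tube_long's own z axis and vertical below 0.2 rad and linear speed of tube_long below 0.03 m/s and angular speed of tube_long below 0.3 rad/s and distance of tube_short from where it was at the start of the episode below 0.02 m); the robot touches nothing.
It fails at once if the shorter tube is moved more than 30 mm (distance of tube_short from where it was at the start of the episode above 0.03 m).
It fails at once if the jar is pushed more than 30 mm (distance of jar from where it was at the start of the episode above 0.03 m).
It fails at once if the black box is pushed more than 30 mm (distance of slide_box from where it was at the start of the episode above 0.03 m).
It also fails if it takes over 58 s, if anything falls off the work surface, if the arm or the gripper's body presses on something with over 40 N, if the wrist force passes 120 N, or if a joint passes its speed limit or range.

## Working session

There is one attempt and no reset: what is moved stays moved. The work goes in short steps, each a Python script; the robot and the scene stay as the last script left them, time stands still between calls to the robot, and variables do not carry over. Pictures are saved under pics/ and viewed, at most 10 in all, crops included, and the job is handed in when it is done.

```bash
mkdir -p pics
cat > h.py <<'E'
import numpy as np, cv2, pickle
from scipy.spatial.transform import Rotation as R
from station import bot
def cap(n,tag):
    c=bot.read_camera(n); cv2.imwrite(f'pics/{tag}.png',cv2.cvtColor(c['color'],cv2.COLOR_RGB2BGR))
    pickle.dump(c,open(f'pics/{tag}.pkl','wb')); return c
def ld(tag): return pickle.load(open(f'pics/{tag}.pkl','rb'))
def att(c):
    a=np.array(c['attitude'],float)
    return a if a.shape==(3,3) else R.from_euler('xyz',a).as_matrix() if a.size==3 else None
def ray(c,u,v):
    K=np.array([[c['fx'],0,c['cx']],[0,c['fy'],c['cy']],[0,0,1.]])
    p=cv2.undistortPoints(np.array([[[u,v]]],float),K,np.array([c['k1'],0,0,0.]))[0,0]
    return np.array(c['eye'],float),att(c)@np.array([p[0],p[1],1])
def onz(c,u,v,z):
    e,d=ray(c,u,v); return e+d*(z-e[2])/d[2]
def proj(c,P):
    p=att(c).T@(np.array(P,float)-np.array(c['eye'])); s=p[:2]/p[2]; s=s*(1+c['k1']*(s@s))
    return np.array([c['fx']*s[0]+c['cx'],c['fy']*s[1]+c['cy']])
def tri(rs):
    A=np.zeros((3,3));b=np.zeros(3)
    for e,d in rs:
        d=d/np.linalg.norm(d);M=np.eye(3)-np.outer(d,d);A+=M;b+=M@e
    return np.linalg.solve(A,b)
E
python3 - <<'E'
from h import *
for n in('top','side'):
    c=cap(n,n+'0'); print(n,{k:v for k,v in c.items() if k!='color'})
    cv2.imwrite(f'pics/{n}0b.png',cv2.resize(cv2.imread(f'pics/{n}0.png'),(800,600),interpolation=cv2.INTER_CUBIC))
E
```

```text
top {'fx': 392.2415573890318, 'fy': 392.2415573890318, 'cx': 250.48576262329624, 'cy': 185.87544667921787, 'k1': 0.007946367059994368, 'eye': array([0.42588598, 0.15040158, 1.1163603 ]), 'attitude': array([-2.99614813e+00,  1.17959302e-03, -1.56162595e+00])}
side {'fx': 452.76434811421143, 'fy': 452.76434811421143, 'cx': 265.18501476319386, 'cy': 189.08726276803702, 'k1': -0.08236183544876963, 'eye': array([ 0.44690627, -0.84501647,  0.66065063]), 'attitude': array([-2.06668943, -0.00921004, -0.12196718])}
```

View pics/top0b.png

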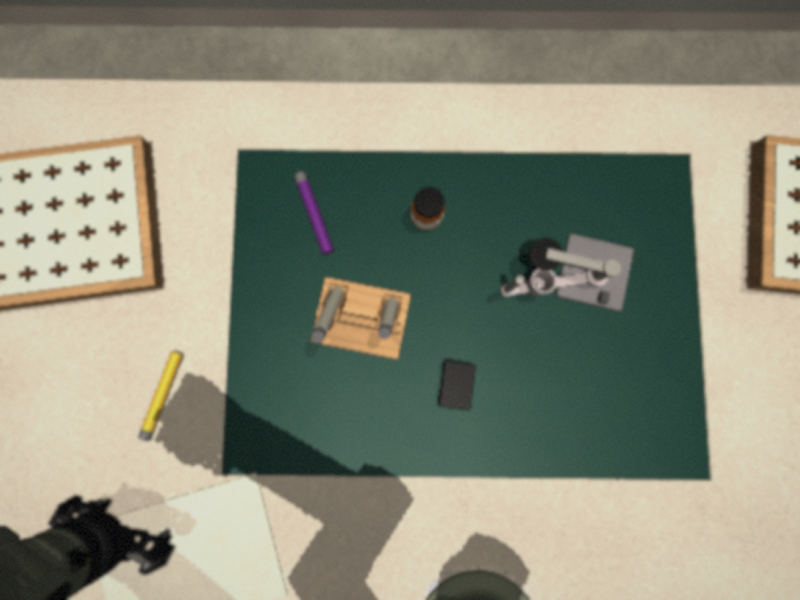

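View pics/side0b.png

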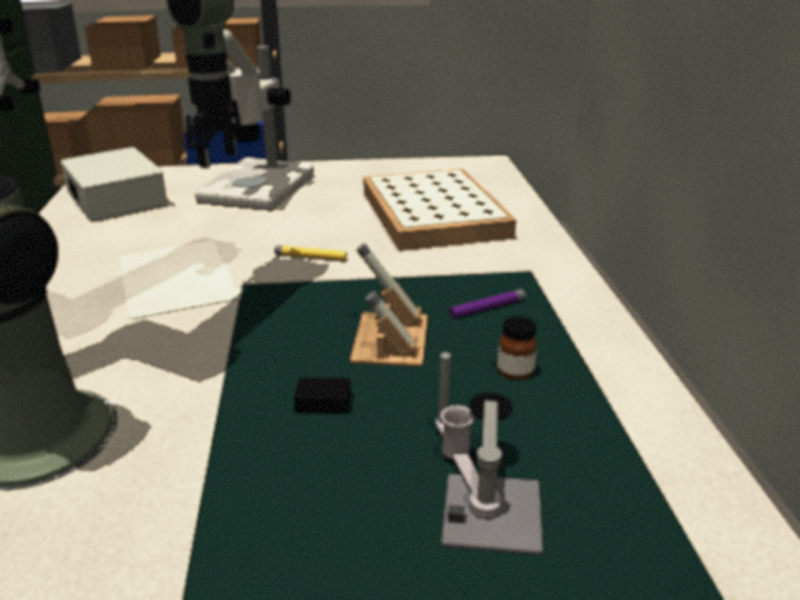

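Both views show the long tube in the rack's left (+y) channel, top px (800-scale) about (318,335), and the short one on the right. The holder's cup, at about (542,281), is already slightly out from under the cap at (545,252). I'll enlarge for measurement.

Run:
```python
import cv2,numpy as np
def crop(t,x,y,w,h,s,o):
    I=cv2.resize(cv2.imread(f'pics/{t}.png')[y:y+h,x:x+w],None,fx=s,fy=s,interpolation=cv2.INTER_CUBIC)
    for k in range(0,w,10): cv2.putText(I,str(x+k),(k*s,10),0,.35,(0,255,255),1);cv2.line(I,(k*s,12),(k*s,18),(0,255,255),1)
    for k in range(0,h,10): cv2.putText(I,str(y+k),(0,k*s+4),0,.35,(0,255,255),1)
    return I
a=crop('top0',195,170,80,70,5,0);b=crop('top0',315,145,80,70,5,0) if 0 else crop('top0',315,142,95,60,4,0)
c=np.zeros((350,800,3),np.uint8);c[:350,:400]=a;c[:240,400:780]=b;cv2.imwrite('pics/c1.png',c)
a=crop('side0',215,150,75,90,5,0);b=crop('side0',270,220,85,135,4,0)
c=np.zeros((560,800,3),np.uint8);c[:450,:375]=a;c[:540,400:740]=b;cv2.imwrite('pics/c2.png',c)
```

```text
(no output)
```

View pics/c1.png

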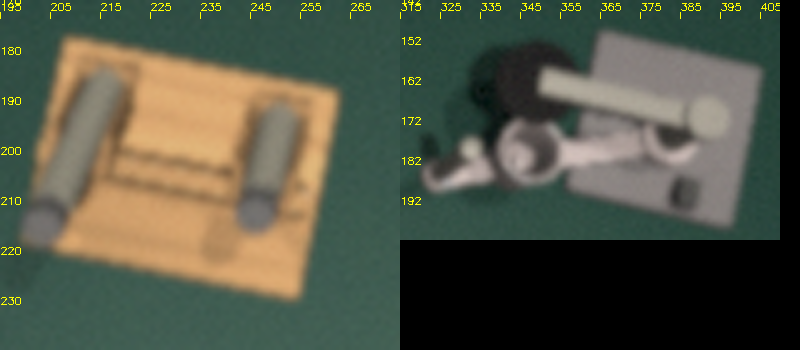

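View pics/c2.png

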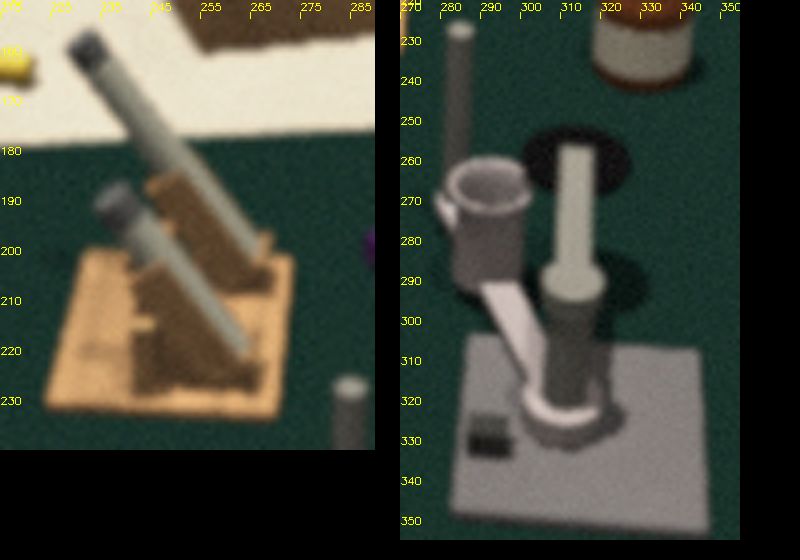

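Run:
```python
from h import *
T,S=ld('top0'),ld('side0')
f=lambda p,x,y,s,o:(x+(p[0]-o+.5)/s-.5,y+(p[1]+.5)/s-.5)
tl=lambda p:f(p,195,170,5,0);tr=lambda p:f(p,315,142,4,400)
sl=lambda p:f(p,215,150,5,0);sr=lambda p:f(p,270,220,4,400)
def both(n,a,b,z):
    print(n,'tri',tri([ray(T,*a),ray(S,*b)]).round(4),'T',onz(T,*a,z).round(4),'S',onz(S,*b,z).round(4))
both('post',tr((710,117)),sr((573,280)),.101)
both('handle',tr((471,148)),sr((461,30)),.136)
both('rim',tr((531,152)),sr((489,185)),.074)
for n,A,B,z in(('plate',[tr(p) for p in((600,30),(762,68),(735,228),(568,190))],[sr(p) for p in((468,335),(698,350),(708,530),(452,513))],.01),
 ('rack',[tl(p) for p in((65,38),(338,90),(300,298),(27,240))],[sl(p) for p in((83,248),(293,258),(277,417),(45,405))],.008)):
    P=np.array([onz(T,*a,z) for a in A]);Q=np.array([onz(S,*a,z) for a in B])
    print(n,P.round(4).tolist(),P.mean(0).round(4));print(Q.round(4).tolist(),Q.mean(0).round(4))
both('stoptop',tl((38,238)),sl((82,40)),.15)
```

```text
post tri [ 0.6175 -0.2182  0.1027] T [ 0.6178 -0.2188  0.101 ] S [ 0.6181 -0.2163  0.101 ]
handle tri [ 0.5903 -0.0543  0.1356] T [ 0.5899 -0.0542  0.136 ] S [ 0.5905 -0.0548  0.136 ]
rim tri [ 0.5983 -0.1076  0.0735] T [ 0.5979 -0.1074  0.074 ] S [ 0.5986 -0.1081  0.074 ]
plate [[0.6981, -0.1754, 0.01], [0.6711, -0.2906, 0.01], [0.5552, -0.2661, 0.01], [0.5813, -0.1488, 0.01]] [ 0.6264 -0.2202  0.01  ]
[[0.5829, -0.1497, 0.01], [0.6985, -0.1747, 0.01], [0.6712, -0.2907, 0.01], [0.5563, -0.2664, 0.01]] [ 0.6272 -0.2204  0.01  ]
rack [[0.6122, 0.2763, 0.008], [0.5835, 0.1197, 0.008], [0.4653, 0.1405, 0.008], [0.4964, 0.2949, 0.008]] [0.5394 0.2078 0.008 ]
[[0.4939, 0.3008, 0.008], [0.6137, 0.2764, 0.008], [0.5831, 0.1149, 0.008], [0.465, 0.1388, 0.008]] [0.5389 0.2077 0.008 ]
stoptop tri [0.4918 0.2704 0.154 ] T [0.4884 0.271  0.15  ] S [0.4959 0.2797 0.15  ]
```

```bash
cat >> h.py <<'E'
H=np.array([.6175,-.2183]); YAW=-.226
def rackpose(): return np.array([.539,.2078]),-.183
def tube():
    c,y=rackpose(); ex=np.array([np.cos(y),np.sin(y),0]);ey=np.array([-np.sin(y),np.cos(y),0])
    b=np.array([*c,.024])+.045*ex+.05*ey; l=np.radians(35)
    u=-np.sin(l)*ex+np.cos(l)*np.array([0,0,1]); return b,u,ey
def graspR(u,y):
    z=-u; return R.from_matrix(np.c_[np.cross(y,z),y,z]).as_euler('xyz')
def arm(q,z,r=.165):
    a=np.pi/2+YAW+q; return np.array([*(H+r*np.array([np.cos(a),np.sin(a)])),z]),a
E
python3 - <<'E'
from h import *
print(bot.get_tcp_rot())
def ik(*a):
    try: j=bot.solve_ik(*a); return None if j is None else np.round(j,2)
    except Exception as e: return e
for q in(.395,1,1.65):
    p,a=arm(q,.124)
    for k in(0,np.pi,2*np.pi): print(q,round(a-k,2),ik(p,[np.pi,0,a-k]))
b,u,ey=tube()
for s in(1,-1):
    for d in(.126,.24): print('tube',s,ik(b+d*u,graspR(u,s*ey)))
p,a=arm(1.6,.3,.11)
for k in(0,np.pi): print('cup',ik(p,[np.pi,0,a-k]),ik(p-[0,0,.154],[np.pi,0,a-k]))
# overlay
out=[]
n=np.cross(u,ey)
for t,(x,y) in(('top0',(185,160)),('side0',(210,140))):
    c=ld(t);s=5;I=cv2.resize(cv2.imread(f'pics/{t}.png')[y:y+100,x:x+80],None,fx=s,fy=s,interpolation=cv2.INTER_CUBIC)
    for d in(0,.142,.16):
        pts=[((proj(c,b+d*u+.011*(np.cos(w)*ey+np.sin(w)*n))-[x,y]+.5)*s).astype(int) for w in np.linspace(0,6.283,40)]
        cv2.polylines(I,[np.array(pts)],True,(0,0,255),1)
    A=[((proj(c,b+d*u)-[x,y]+.5)*s).astype(int) for d in(0,.16)]
    cv2.line(I,tuple(map(int,A[0])),tuple(map(int,A[1])),(0,255,0),1);out.append(I)
cv2.imwrite('pics/ov.png',np.hstack(out))
E
```

```text
[-3.14001780e+00 -1.84354980e-04  2.69879605e+00]
0.395 1.74 [-0.22  0.52 -0.26  0.8   0.    1.18]
0.395 -1.4 [-0.22  0.52 -0.26  0.8   0.   -1.96]
0.395 -4.54 [-0.22  0.52 -0.26  0.8   0.    1.18]
1 2.34 [-0.34  0.39 -0.47  0.71  0.    0.46]
1 -0.8 [-0.34  0.39 -0.47  0.71  0.   -2.69]
1 -3.94 [-0.34  0.39 -0.47  0.71  0.    0.46]
1.65 2.99 [-0.55  0.36 -0.52  0.69  0.   -0.41]
1.65 -0.15 [-0.55  0.36 -0.52  0.69  0.    2.73]
1.65 -3.29 [-0.55  0.36 -0.52  0.69  0.   -0.41]
tube 1 [ 0.52  0.34 -0.79 -0.04 -0.38  0.6 ]
tube 1 [ 0.62  0.11 -0.76  0.25 -0.42  0.7 ]
tube -1 [ 0.52  0.34 -0.79 -0.04 -0.38 -2.54]
tube -1 [ 0.62  0.11 -0.76  0.25 -0.42 -2.44]
cup [-0.5   0.29 -0.12  1.15  0.   -0.31] [-0.5   0.42 -0.36  0.79  0.   -0.31]
cup [-0.5   0.29 -0.12  1.15  0.    2.83] [-0.5   0.42 -0.36  0.79  0.    2.83]
```

View pics/ov.png

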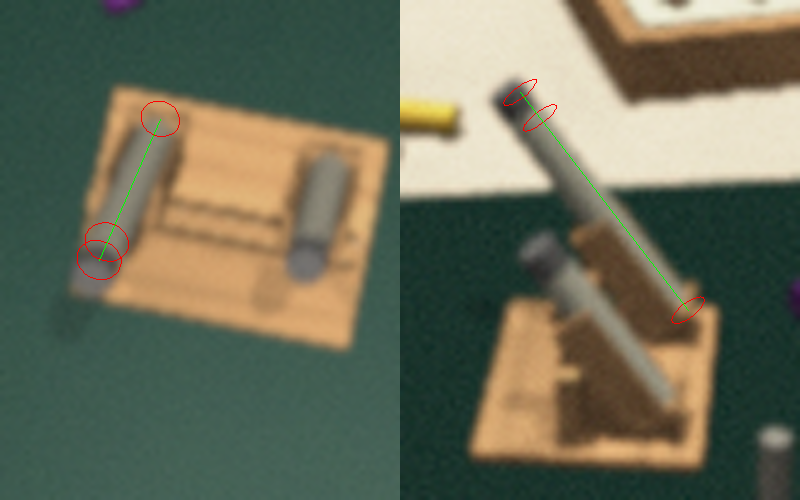

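Run:
```python
from h import *
T,S=ld('top0'),ld('side0'); b,u,ey=tube(); e=b+.16*u
p=proj(T,e)+[-1,3.4]; q=proj(S,e)+[-3.2,-.4]
x=tri([ray(T,*p),ray(S,*q)]); print(e,x,x-e, proj(T,x)-p,proj(S,x)-q)
c,y=rackpose(); d=x-e; print(d@u,d@ey,d@np.cross(u,ey))
b2=b+d
n=np.cross(u,ey);out=[]
for t,(x,y) in(('top0',(185,160)),('side0',(210,140))):
    c=ld(t);s=5;I=cv2.resize(cv2.imread(f'pics/{t}.png')[y:y+100,x:x+80],None,fx=s,fy=s,interpolation=cv2.INTER_CUBIC)
    for D in(0,.07,.142,.16):
        pts=[((proj(c,b2+D*u+.011*(np.cos(w)*ey+np.sin(w)*n))-[x,y]+.5)*s).astype(int) for w in np.linspace(0,6.283,40)]
        cv2.polylines(I,[np.array(pts)],True,(0,0,255),1)
    out.append(I)
cv2.imwrite('pics/ov2.png',np.hstack(out))
```

```text
[0.50210778 0.26547673 0.15506433] [0.49367455 0.26763332 0.15566852] [-0.00843323  0.00215659  0.00060419] [-0.00036133  0.01254044] [ 0.01135119 -0.00115677]
0.005476361788936867 0.0005858975413003358 0.006767682232267792
```

View pics/ov2.png

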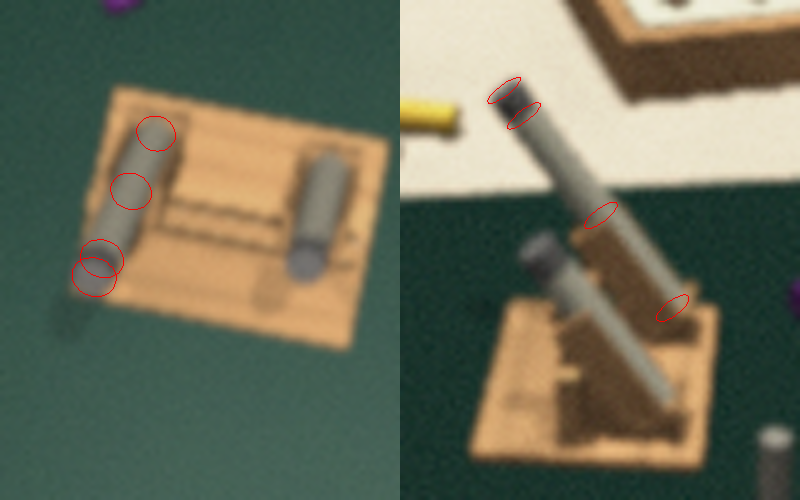

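The overlay now fits the tube in both views. Next I grasp the handle and swing the arm.

Run:
```python
from h import *
p,a=arm(.395,.21); bot.reach(p,[np.pi,0,a])
p[2]=.124; print(bot.move_straight(p,None,.12,8))
bot.close_gripper(); print('op',bot.get_opening(),bot.get_tcp_pos(),bot.get_t())
for q in np.linspace(.395,1.63,8)[1:]:
    p,a=arm(q,.124); s=bot.move_straight(p,[np.pi,0,a],.08,25)
    print(round(q,2),s,np.round(bot.get_ft_force(),1),np.round(bot.get_tcp_pos()-p,4))
    if s: break
print(bot.get_opening(),bot.get_t())
c=cap('top','top1');c=cap('side','side1')
def crop(t,x,y,w,h,s):
    I=cv2.resize(cv2.imread(f'pics/{t}.png')[y:y+h,x:x+w],None,fx=s,fy=s,interpolation=cv2.INTER_CUBIC); return I
cv2.imwrite('pics/c3.png',np.hstack([crop('top1',310,140,100,120,4),crop('side1',230,200,100,120,4)]))
```

```text
False
op 0.012707621278735586 [ 0.58999407 -0.05560665  0.1243658 ] 3.9667
0.57 False [-1.7 -0.3  4.4] [-0.     -0.0003  0.0003]
0.75 False [-0.1 -2.2  5.1] [ 0.0005 -0.0004  0.0003]
0.92 False [-0.8 -4.   5.6] [ 0.0008 -0.0004  0.0003]
1.1 False [ 2.8 -4.3  4. ] [ 0.001  -0.0005  0.0003]
1.28 False [ 3.8 -4.6  2.7] [ 0.0013 -0.0005  0.0003]
1.45 False [ 5.3 -3.4  2.2] [ 0.0016 -0.0004  0.0003]
1.63 True [1.2 4.6 5.3] [0.0032 0.0067 0.0003]
0.012673126645094311 7.4417
```

Run:
```python
from h import *
p=bot.get_tcp_pos(); d=p[:2]-H; print('q at end',np.arctan2(d[1],d[0])-np.pi/2-YAW,np.hypot(*d))
bot.sleep(.3); bot.ungrasp(); bot.move_straight(p+[0,0,.1],None,.15)
b,u,ey=tube(); b=b+[-.0084,.0022,.0006]
bot.reach(b+.25*u,graspR(u,ey)); print(bot.get_t())
cap('top','top2');cap('side','side2')
def crop(t,x,y,w,h,s):
    I=cv2.resize(cv2.imread(f'pics/{t}.png')[y:y+h,x:x+w],None,fx=s,fy=s,interpolation=cv2.INTER_CUBIC)
    for k in range(0,w,10): cv2.putText(I,str(x+k),(k*s,10),0,.3,(0,255,255),1);cv2.line(I,(k*s,12),(k*s,18),(0,255,255),1)
    for k in range(0,h,10): cv2.putText(I,str(y+k),(0,k*s+4),0,.3,(0,255,255),1)
    return I
c=np.hstack([crop('top2',325,150,80,110,5),crop('side2',250,230,80,110,5)]);cv2.imwrite('pics/c4.png',c)
```

```text
q at end 1.5859780352000432 0.16316545395540438
11.0417
```

View pics/c4.png

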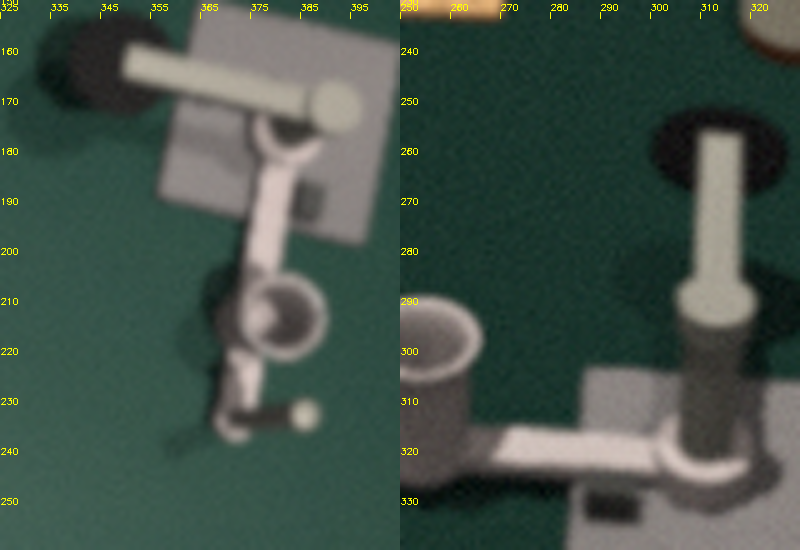

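The arm is at its stop: rim centre at about (381.4,212.6) px and handle top at about (385.6,232.6) px in the top view. Next I grasp the tube and lift it out.

Run:
```python
from h import *
T=ld('top2')
print('rim',onz(T,381.4,212.6,.074),'handle',onz(T,385.6,232.6,.136),'pred',arm(1.6,.074,.11)[0],arm(1.6,.136)[0])
b,u,ey=tube(); b=b+[-.0084,.0022,.0006]
print(bot.move_straight(b+.126*u,None,.1,8)); bot.close_gripper()
print(bot.get_opening(),bot.get_grip_force(),np.round(bot.get_ft_force(),1))
print(bot.move_straight(b+.23*u,None,.1,20),np.round(bot.get_ft_force(),1))
p,a=arm(1.6,.33,.11); p[:2]=onz(T,381.4,212.6,.074)[:2]
bot.reach(p,[np.pi,0,a]); print(a,bot.get_tcp_pos(),bot.get_opening(),bot.get_t())
cap('top','top3');cap('side','side3')
I=lambda t,x,y:cv2.resize(cv2.imread(f'pics/{t}.png')[y:y+150,x:x+100],None,fx=4,fy=4,interpolation=cv2.INTER_CUBIC)
c=np.hstack([I('top3',330,140),I('side3',210,180)])
for k in range(0,150,10): cv2.putText(c,str(180+k),(402,4*k+4),0,.3,(0,255,255),1)
for k in range(0,100,10): cv2.putText(c,str(210+k),(400+4*k,10),0,.3,(0,255,255),1)
cv2.imwrite('pics/c5.png',c)
```

```text
rim [ 0.50995101 -0.19529457  0.074     ] handle [ 0.45541638 -0.18315574  0.136     ] pred [ 0.50962322 -0.19679186  0.074     ] [ 0.45568483 -0.1860378   0.136     ]
False
0.02059391159146248 58.35987746715546 [-3.4  0.6  4.3]
False [ 0.  -0.4 -0.9]
2.9447963267948967 [ 0.51001923 -0.19427351  0.32958147] 0.02071149226482479 16.1083
```

View pics/c5.png

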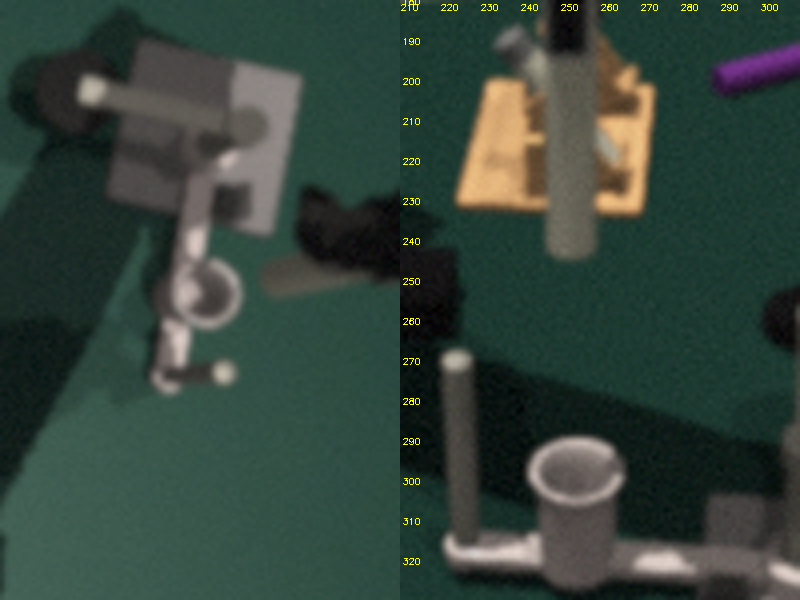

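Run:
```python
from h import *
T,S=ld('top3'),ld('side3')
r=onz(S,253.9,297.6,.074); r2=tri([ray(S,253.9,297.6),ray(T,381.4,212.6)]); print('rim S',r,r2)
b=bot.get_tcp_pos()-[0,0,.126]; print('exp',b,proj(T,b),proj(S,b))
print('obs S at z',onz(S,252.5,240.3,b[2]),'T',onz(T,399.6,208.6,b[2]),tri([ray(S,252.5,240.3),ray(T,399.6,208.6)]))
n=24
for nm,c,o in(('T',T,(330,140)),('S',S,(210,180))):
    P=np.array([proj(c,b+.011*np.array([np.cos(w),np.sin(w),0])) for w in np.linspace(0,6.28,60)])
    P=(P-o+.5)*4; P[:,0]+=400*(nm=='S'); print(nm,P.min(0),P.max(0))
print(np.round(bot.get_tcp_rot(),3))
```

```text
rim S [ 0.51044268 -0.19550163  0.074     ] [ 0.51021061 -0.19535577  0.07385113]
exp [ 0.51006231 -0.19405329  0.20366209] [399.20314332 208.233878  ] [253.35924911 240.84953402]
obs S at z [ 0.50872924 -0.19222234  0.20366209] T [ 0.50921627 -0.19493538  0.20366209] [ 0.50880227 -0.19434692  0.20517224]
T [259.85275343 256.11549311] [297.78995236 293.80606552]
S [550.32522144 231.12797018] [600.54952811 260.01413128]
[ 3.141 -0.     2.947]
```

Run:
```python
from h import *
p=bot.get_tcp_pos()+[.0013,-.0011,0]; p[2]=.22; print(bot.move_straight(p,None,.12,10))
p[2]=.155; print(bot.move_straight(p,None,.06,6),bot.get_tcp_pos(),np.round(bot.get_ft_force(),1))
p[2]=.138; print(bot.move_straight(p,None,.02,6),bot.get_tcp_pos(),np.round(bot.get_ft_force(),1))
bot.sleep(.3); print(np.round(bot.get_ft_force(),1),bot.get_grip_force(),bot.get_t())
```

```text
False
False [ 0.51168143 -0.19531406  0.15542998] [ 0.4  0.  -0.6]
True [ 0.51164404 -0.19531003  0.14850195] [-1.7  0.8  5.9]
[-0.5 -0.7  5.5] 59.2335319519043 19.2917
```

Run:
```python
from h import *
bot.ungrasp(); p=bot.get_tcp_pos(); bot.move_straight(p+[0,0,.12],None,.12); 
bot.goto_joints(np.array(bot.get_q())+[.6,0,0,0,0,0]); bot.sleep(.5); print(bot.get_t(),bot.get_opening())
cap('top','top4');cap('side','side4')
I=lambda t,x,y:cv2.resize(cv2.imread(f'pics/{t}.png')[y:y+150,x:x+100],None,fx=4,fy=4,interpolation=cv2.INTER_CUBIC)
cv2.imwrite('pics/c6.png',np.hstack([I('top4',330,140),I('side4',210,180)]))
a=arm(1.6,0)[1];c=np.array([.5102,-.1954,0])
for nm,o in(('top4',330),('side4',210)):
    y0=140 if o==330 else 180
    P=np.array([proj(ld(nm),c+[.011*np.cos(w),.011*np.sin(w),.18]) for w in np.linspace(0,6.28,60)]); P=(P-[o,y0]+.5)*4; P[:,0]+=400*(o==210);print(nm,P.min(0),P.max(0))
```

```text
22.8083 0.08539383770111442
top4 [247.74772754 259.87745983] [284.72896008 296.63612289]
side4 [551.46121187 276.37834505] [601.02631497 305.95342459]
```

View pics/c6.png

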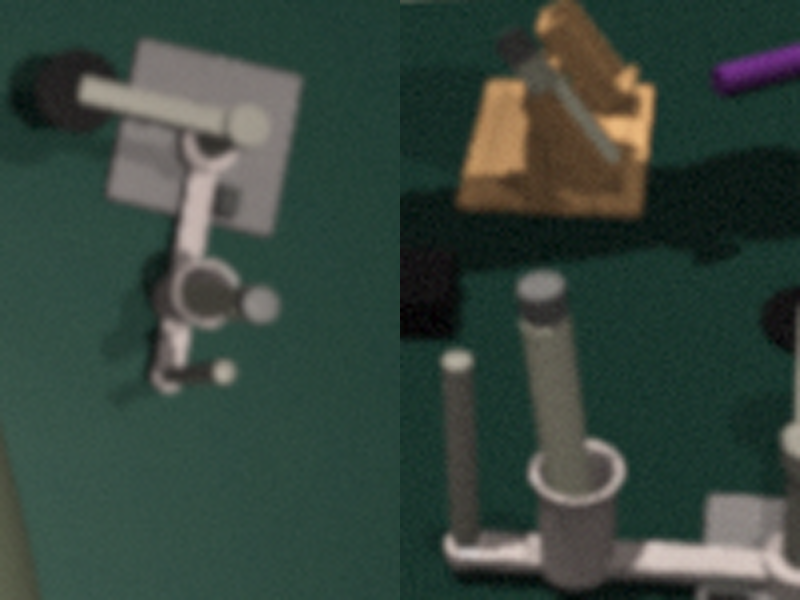

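Run:
```python
from h import *
T,S=ld('top4'),ld('side4')
a=(330+260.5/4-.5,140+306.5/4-.5);b=(210+142.5/4-.5,180+287.5/4-.5)
x=tri([ray(T,*a),ray(S,*b)]);d=x[:2]-[.5102,-.1954];print(x,d,np.hypot(*d)/.158, onz(T,*a,.178),onz(S,*b,.178))
```

```text
[ 0.49441218 -0.19128952  0.18000055] [-0.01578782  0.00411048] 0.10325406437516715 [ 0.4934382  -0.19196894  0.178     ] [ 0.49573511 -0.18846879  0.178     ]
```

The top of the tube is at z = 0.180, so it rests on the cup floor. It leans about 0.10–0.13 rad, under the 0.2 limit, and the arm is still out and the short tube is still in the rack.

```bash
python3 -c "
from station import bot
print(bot.hand_in())"
```

```text
the job is handed in; nothing more can be done
None
```

I swung the holder's arm to its end stop, lowered the long tube to the cup floor while gripped, released it and handed the job in at about 23 s; it stands stopper up, leaning about 0.10–0.13 rad against the 0.2 limit, and the hand-in returned no verdict.

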